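Make up the grinding kit and the ashing kit

ROBOT

A 6-joint arm with a two-finger parallel gripper is mounted at the origin on a cart in front of the work surface, level with it; the furniture and walls round the work are solid. World frame = base frame: x ahead of the robot, y to its left, z up, the work surface at z = 0. Lengths are in mm, angles in rad, forces in N, time in s.
With the tool pointing down it reaches from about 250 to 800 mm from the base axis. Payload 3.9 kg.
Tool frame: the origin (TCP) lies at the very end of the fingers, on their centre line; the grasp point (between the pads) lies arm.hold_point_z behind it (arm.hold_point_z is the distance from the TCP to the grasp point, in mm); z points along the fingers, y is the line along which they close (so a half turn about z gives the same grasp; the last joint's range is limited). The gripper opens to 85 mm and grips with 20 to 120 N. Pads are 22 mm wide; open, the fingers measure 114 mm over their backs; the gripper's body (76 mm by 85 mm) begins 54 mm behind the grasp point. The pads swing forward as they close: fully open they stand 13 mm farther back than shut.
Start: joints at [-1.348, 0.26, -0.138, 1.173, 0, 1.571], TCP at [116.001, -512.015, 231.304] pointing down, gripper open.
Joint ranges: [-2.78, 2.78], [-0.83, 1.72], [-1.28, 1.37], [-1.9, 2.12], [-1.57, 1.48], [-3.14, 3.14]. Speed limits (rad/s): [2.57, 2.57, 3.14, 3.14, 3.14, 3.14].

INTERFACE

Orientations are given as a unit quaternion [w, x, y, z].
In Python, from bench import arm gives the robot as it stands. The module is installed in compiled form; this text tells all that it offers.
- The arm moves only by the tool servo_tool, never from a script. Its argument "plan" is a list that holds one entry, the list of rows, each a list of 7 numbers: the opening, from -1 (shut) to 1 (fully open), then the shift along the tool's x, y, z in mm, then the turn, a rotation vector about the tool's x, y, z in degrees. A call has 1 to 10 rows; each row is the pose to reach, as a shift and turn from the pose commanded when the call began, along the tool's axes at that moment; what a row does not reach only later rows make up. A row lasts 1/10 s, in which the tool goes at most 50 mm and 8.59 degrees, less where a joint would pass 70% of its speed; a pose out of reach is approached as far as the arm can. A call with a gripper value outside its range is refused whole. The fingers move at their own pace and stop on an object; the grip force is fixed at half the most. Time passes only in rows, so rows that repeat a pose let the fingers close. It gives the time, the measured TCP pose, the force, the opening and the grip force at its end, in the units of the state.
- arm.observe(): the state, without advancing time (a new reading comes with each control period).
- arm.grab_frame(name): name is "side" or "top"; returns the picture (400x640x3 uint8, red, green, blue); there is no depth.
- arm.calibration(name): a dict with "camera_matrix" (3x3 intrinsics, pixels), "distortion" ([k1, k2, p1, p2, k3] as OpenCV has them; the pictures are not rectified), "T" (4x4, takes a point from camera to world coordinates). Camera axes: x right, y up, looking along -z (the intrinsics and any distortion apply to the point x, -y, -z); pixel columns grow to the right and rows downward; lengths in mm; the calibration is good to about 2 mm. A picture is of the moment at which its call begins. calibration takes no time and is no camera call.
- arm.sign_off(): hands the job in; it is judged then, once.
Trained networks look in the newest picture that a camera, given by its name, has taken for a name from the list of things; names that differ only in an ending like _2 or _b are one class to them, and where a whole thing is asked for, a point or a joint stands for the part that bears it (a point fixed in the world has none). Each returns a list of dicts, best first, with "p" (0 to 1); they miss things now and then, are a little off and sometimes report something else, mostly with a low value. They report only what shows in the picture. A call takes as long as a camera call. They do not tell look-alikes from the thing itself.
- arm.boxes_of(camera, target): "point" ([column, row] in pixels, amid what is visible of it).
- arm.outline_of(camera, target): "mask" (400x640 bool, what is visible of it) and "point" ([column, row] in pixels, amid what is visible of it).
The state is a dict: "t": time; "qpos": joint angles; "qd": joint speeds; "tau": joint torques, N m; "ee_pos": TCP position; "tool_rot": TCP orientation; "contact_force": force on the tool from outside, world axes, zero at the start; "wrist_torque": the same for the moment, N m; "grip_width": opening from 0.0 (shut) to 1.0 (fully open); "gripper_force": force on a finger pad.
Only numpy, scipy, OpenCV 4.12 (cv2) and the standard library are available. Lean on these libraries where they do the work, as an engineer would, in place of code of your own. Each camera call takes 0.05 s, during which the arm holds its last target. There are 200 camera calls.

TASK

Make up the two sample-preparation kits in their moulded trays. The grinding kit is the porcelain mortar, standing in the wide low ring, with the pestle laid in the cradle beside it; the ashing kit is the porcelain crucible, standing in the small low ring, the slim dropper bottle, standing in the tall socket, and the steel tweezers, laid in the long cradle. Everything must sit right down on the tray floor, and the larger amber bottle, the stopper and the marker are not wanted: leave them where they are.

Things in the scene. Friction and masses are not known exactly. Their poses are not given: they have to be found in the camera images.
- grinding_tray: Fixed grey tray 130 (x) x 190 (y) mm, floor 5 thick; origin: centre of underside. In tray mm: mortar ring at (0, 48), inside diameter 72, wall 3, 10 high above the floor. Pestle cradle at (0, -50), along x: two U-shaped end pockets, 38 wide inside, 110 between end walls, walls 3 thick, 12 high; each reaches 25 in, the middle 60 is open for fingers.
- ashing_tray: Fixed grey tray 130 (x) x 190 (y) mm, floor 5 thick; origin: centre of underside. In tray mm: low crucible ring at (20, -48), inside diameter 42, 8 high above the floor. Tall dropper socket at (20, 48), inside 49, 24 high. Tweezers cradle at (-40, 0), along y: two U-shaped end pockets, 28 wide inside, 138 between end walls, 10 high; each reaches 32 in, the middle 74 is open for fingers. Walls 3.
- mortar: cream porcelain mortar, a thick round bowl 66 mm across the rim, 56 mm across the foot, 44 mm high, about 0.22 kg. Origin: centre of its underside, z up.
- pestle: cream porcelain pestle, lying, 94 mm long along its own y, 23 mm wide and high (for gripping it is 23 mm wide along its whole length), about 0.09 kg. Origin: on the surface under its middle, z up. Either end may point either way in the cradle.
- crucible: cream porcelain crucible, a thin round cup like the mortar but smaller: 46 mm across the rim, tapering to 26 mm at the foot, 36 mm high, about 0.03 kg. Grip it just under the rim. Origin: centre of its underside, z up.
- dropper: slim amber dropper bottle with a tall black cap: body 34 mm diameter up to 57 mm, cap 25 mm diameter from there to its top at 85 mm, about 0.06 kg; the slimmer of the two brown bottles. Origin: centre of its underside, z up.
- tweezers: steel tweezers lying flat, 122 mm long along their own y, 14 mm wide, 8 mm high, about 0.02 kg; grip them across the middle. Origin: on the surface under their middle, z up. Either end may point either way in the cradle.
- amber_bottle: larger amber bottle with a low black cap, 49 mm diameter, 100 mm high; not wanted, stays where it stands. Origin: centre of its underside, z up.
- stopper: red-brown rubber stopper, 32 mm across the top, 26 mm high; not wanted, stays where it stands. Origin: centre of its underside, z up.
- marker: blue felt marker with a black cap, lying, 124 mm long along its own y, 18 mm thick; not wanted, stays where it lies. Origin: on the surface under its middle, z up.
Not all that is in view belongs to the job. Leave any green look-alike of the mortar alone.

How it is judged (in metres and radians):
At the end, for the whole second after the job is handed in: All five pieces at rest on the floor of their own locators (-3 to +5 mm), level within 0.12 rad, within 10 mm of its centre (11 mm along a cradle); pestle within 0.3 rad and tweezers within 0.22 rad of their cradle's line; amber bottle, stopper and marker within 30 mm of their start (x of mortar in the frame of grinding_tray between -0.01 and 0.01 m and y of mortar in the frame of grinding_tray between 0.038 and 0.058 m and z of mortar in the frame of grinding_tray between 0.002 and 0.01 m and angle between each of mortar, pestle, crucible, dropper, tweezers's own z axis and vertical below 0.12 rad and linear speed of each of mortar, pestle, crucible, dropper, tweezers below 0.02 m/s and x of pestle in the frame of grinding_tray between -0.011 and 0.011 m and y of pestle in the frame of grinding_tray between -0.06 and -0.04 m and z of pestle in the frame of grinding_tray between 0.002 and 0.01 m and x of crucible in the frame of ashing_tray between 0.01 and 0.03 m and y of crucible in the frame of ashing_tray between -0.058 and -0.038 m and z of crucible in the frame of ashing_tray between 0.002 and 0.01 m and x of dropper in the frame of ashing_tray between 0.01 and 0.03 m and y of dropper in the frame of ashing_tray between 0.038 and 0.058 m and z of dropper in the frame of ashing_tray between 0.002 and 0.01 m and x of tweezers in the frame of ashing_tray between -0.05 and -0.03 m and y of tweezers in the frame of ashing_tray between -0.011 and 0.011 m and z of tweezers in the frame of ashing_tray between 0.002 and 0.01 m and angle between the y axis of pestle and the x axis of grinding_tray, either way round below 0.3 rad and angle between the y axis of tweezers and the y axis of ashing_tray, either way round below 0.22 rad and distance of each of amber_bottle, stopper, marker from where it was at the start of the episode below 0.03 m); the robot touches nothing.
It fails at once if the amber bottle, the stopper or the marker is moved from its place or knocked over (distance of any of amber_bottle, stopper, marker from where it was at the start of the episode above 0.03 m or angle between any of amber_bottle, stopper, marker's own z axis and vertical above 0.5 rad).
It also fails if it takes over 141 s, if anything falls off the work surface, if the arm or the gripper's body presses on something with over 40 N, if the wrist force passes 120 N, or if a joint passes its speed limit or range.

## Working session

There is one attempt and no reset: what is moved stays moved. The work goes in short steps, Python scripts to look and compute and a tool call to move; the robot and the scene stay as the last step left them, time stands still between calls to the robot, and variables do not carry over. Pictures are saved under pics/ and viewed, at most 14 in all, crops included, and the job is handed in when it is done.

Besides the shell and the picture viewer there is one more tool, called after "Request:" as a command line: name --argument value ..., lists and objects as JSON in quotes. servo_tool: Moves the arm, as the interface text tells. Its arguments: {"type":"object","properties":{"plan":{"type":"array"}},"required":["plan"]}

```bash
mkdir -p pics; python3 - <<'E'
from bench import arm
import cv2
for c in("top","side"):
    cv2.imwrite(f"pics/{c}0.png",arm.grab_frame(c)[:,:,::-1])
    k=arm.calibration(c);print(c,k["camera_matrix"],k["distortion"],k["T"].round(3) if hasattr(k["T"],'round') else k["T"])
    for n in "grinding_tray ashing_tray mortar pestle crucible dropper tweezers amber_bottle stopper marker".split():
        print(n,[(round(float(d["p"]),2),[round(float(v)) for v in d["point"]]) for d in arm.boxes_of(c,n)])
s=arm.observe();print(s, arm.hold_point_z)
E
```

```text
top [[418.02284146   0.         319.08273702]
 [  0.         418.02284146 193.5485436 ]
 [  0.           0.           1.        ]] [0.03073167 0.         0.         0.         0.        ] [[-4.00000e-03  9.82000e-01 -1.87000e-01  2.87079e+02]
 [-1.00000e+00 -7.00000e-03 -1.60000e-02  1.93690e+01]
 [-1.70000e-02  1.87000e-01  9.82000e-01  1.26815e+03]
 [ 0.00000e+00  0.00000e+00  0.00000e+00  1.00000e+00]]
grinding_tray [(0.77, [277, 184])]
ashing_tray [(0.63, [392, 184]), (0.25, [260, 230])]
mortar [(0.91, [166, 226]), (0.7, [261, 228]), (0.65, [218, 159])]
pestle [(0.69, [442, 188])]
crucible [(0.54, [226, 228]), (0.32, [274, 183])]
dropper [(0.52, [331, 178])]
tweezers [(0.68, [226, 230])]
amber_bottle [(0.69, [296, 227])]
stopper [(0.53, [476, 187])]
marker [(0.73, [336, 224])]
side [[501.9850385    0.         323.35413916]
 [  0.         501.9850385  199.02140421]
 [  0.           0.           1.        ]] [-0.03673018  0.          0.          0.          0.        ] [[ 9.970000e-01  3.900000e-02 -6.700000e-02  4.141300e+02]
 [-7.800000e-02  4.640000e-01 -8.820000e-01 -1.549302e+
[... 509 characters left out ...]
,  2.60007296e-01, -1.38091995e-01,  1.17268326e+00,
       -1.36545513e-05,  1.57077844e+00]), 'qd': array([-1.02684084e-03, -3.53493776e-04, -9.40895062e-04,  1.21980786e-03,
        8.69353506e-05, -1.67190601e-04]), 'tau': array([-5.97105281e-04, -4.05624890e+01,  2.54241067e+01,  1.16586882e-03,
        1.01279666e-04,  1.70508940e-07]), 'ee_pos': array([ 115.9958582 , -512.02785844,  231.30351757]), 'tool_rot': array([ 7.60195645e-06,  9.93800992e-01,  1.11173683e-01, -6.01957673e-06]), 'contact_force': array([ 0.18748441, -0.14317029,  0.06243617]), 'wrist_torque': array([-0.01678986, -0.02793107,  0.03153199]), 'gripper_force': 0.0, 'grip_width': 1.004826907416659} 18.700000000000003
```

View pics/top0.png

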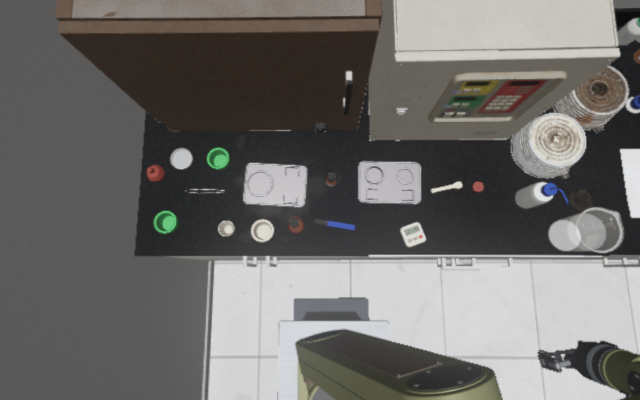

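View pics/side0.png

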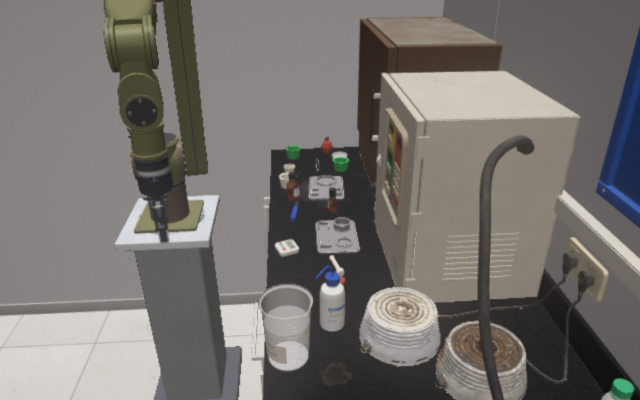

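The top view shows:
- Cream mortar at about (261,230).
- Crucible at (226,228).
- Tweezers at (205,190).
- Dropper at (331,180).
- Pestle at (446,187).
- Trays at (275,185), grinding, and (390,182), ashing.
- Amber bottle at (296,225), marker at (336,225), stopper at (478,187).

Mortar candidates are (261,230) cream, (165,222) green and (218,158) green. The cream one fits the description. I'll confirm it in an enlarged, rectified crop.

```bash
cat > h.py <<'E'
from bench import arm
import cv2,numpy as np
def ray(c,uv):
    k=arm.calibration(c);uv=np.asarray(uv,float).reshape(-1,1,2)
    n=cv2.undistortPoints(uv,np.array(k["camera_matrix"]),np.array(k["distortion"])).reshape(-1,2)
    T=np.array(k["T"]);d=np.c_[n[:,0],-n[:,1],-np.ones(len(n))]@T[:3,:3].T
    return T[:3,3],d
def px2w(c,uv,z):
    o,d=ray(c,uv);return o+d*((z-o[2])/d[:,2])[:,None]
def w2px(c,P):
    k=arm.calibration(c);T=np.array(k["T"]);P=np.asarray(P,float).reshape(-1,3)
    q=(P-T[:3,3])@T[:3,:3]*[1,-1,-1]
    return cv2.projectPoints(q,np.zeros(3),np.zeros(3),np.array(k["camera_matrix"]),np.array(k["distortion"]))[0].reshape(-1,2)
def rect(c,x0,x1,y0,y1,mm,z=0):
    "rectified view: x up, y left, grid every 50 mm"
    xs=np.arange(x1,x0,-mm);ys=np.arange(y1,y0,-mm);Y,X=np.meshgrid(ys,xs)
    m=w2px(c,np.c_[X.ravel(),Y.ravel(),0*X.ravel()+z]).reshape(*X.shape,2).astype(np.float32)
    im=cv2.remap(arm.grab_frame(c)[:,:,::-1].copy(),m,None,cv2.INTER_CUBIC)
    for g in range(-1000,1001,50):
        if x0<g<x1: r=int((x1-g)/mm);im[r,::6]=(0,255,255);cv2.putText(im,str(g),(0,r),0,.35,(0,255,255))
        if y0<g<y1: q=int((y1-g)/mm);im[::6,q]=(0,255,255);cv2.putText(im,str(g),(q,10),0,.35,(0,255,255))
    return im
E
python3 - <<'E'
from h import *
print(px2w("top",[[261,230],[226,228],[205,190],[331,180],[446,187],[275,185],[390,182],[140,250],[480,187]],0).round())
P=px2w("top",[[140,255],[500,110]],0)
cv2.imwrite("pics/r1.png",rect("top",330,660,60,500,.75,0)[:, :800])
cv2.imwrite("pics/r2.png",rect("top",330,660,-420,60,.75,0)[:, :800])
for n,z in dict(grinding_tray=5,ashing_tray=5,mortar=44,pestle=11,crucible=36,dropper=40,tweezers=5,amber_bottle=50,stopper=26,marker=9).items():
    for d in arm.outline_of("top",n)[:3]:
        c=max(cv2.findContours(d["mask"].astype(np.uint8),0,1)[0],key=len).reshape(-1,2)
        w=px2w("top",c,z)[:,:2].astype(np.float32)
        r=cv2.minAreaRect(w);print(n,round(float(d["p"]),2),np.round(d["point"]),np.round(r[0]),np.round(r[1]),round(r[2],1))
E
```

```text
[[ 417.  217.    0.]
 [ 424.  324.    0.]
 [ 542.  393.    0.]
 [ 571.    2.    0.]
 [ 546. -351.    0.]
 [ 556.  176.    0.]
 [ 563. -180.    0.]
 [ 359.  580.    0.]
 [ 545. -454.    0.]]
grinding_tray 0.84 [275. 182.] [558. 176.] [193. 131.] 86.4
ashing_tray 0.75 [391. 184.] [ 562. -178.] [188. 130.] 88.7
mortar 0.96 [218. 161.] [629. 344.] [69. 62.] 46.7
mortar 0.71 [265. 230.] [413. 206.] [64. 65.] 26.6
mortar 0.63 [392. 181.] [ 555. -170.] [183. 127.] 87.2
pestle 0.56 [450. 187.] [ 546. -348.] [17. 91.] 8.8
crucible 0.6 [226. 230.] [419. 317.] [45. 41.] 45.8
tweezers 0.56 [193. 190.] [541. 427.] [9. 6.] 89.6
amber_bottle 0.71 [294. 224.] [427. 108.] [50. 45.] 44.9
stopper 0.59 [476. 186.] [ 541. -434.] [33. 28.] 89.5
marker 0.7 [333. 223.] [434.  -5.] [128.  23.] 81.3
```

View pics/r1.png

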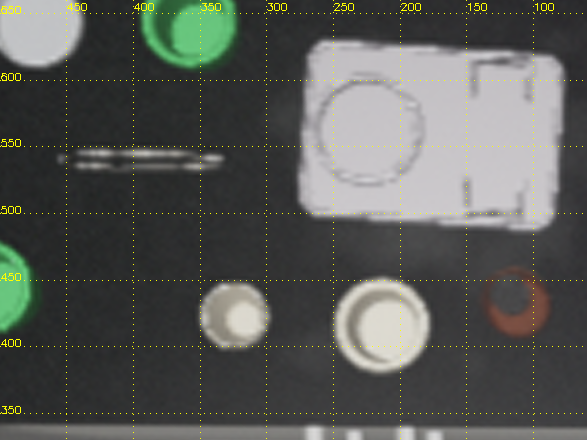

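View pics/r2.png

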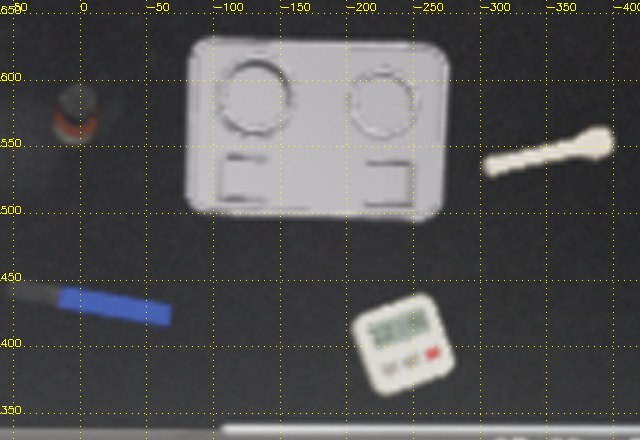

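The rectified crops confirm it: the mortar is the cream bowl at r1 (382,325), and the two green ones are look-alikes. The crucible is at r1 (235,315), the tweezers at r1 (60–223,158) and the pestle at r2 (484–613,153). Both trays are yawed only a few degrees. Next I'll write a move helper and zoom in on the dropper.

```bash
cat >> h.py <<'E'
from scipy.spatial.transform import Rotation as Ro
def to(*goals):
    "shift and turn in tool axes to x,y,z,psi (tool-x heading, deg), tool down; all from the present pose"
    s=arm.observe();w,a,b,c=s["tool_rot"];R=Ro.from_quat([a,b,c,w])
    print("t",round(s["t"],1),"pos",s["ee_pos"].round(1),"w",round(s["grip_width"]*85,1),"F",round(s["gripper_force"],1),s["contact_force"].round(1))
    for x,y,z,p in goals:
        G=Ro.from_euler("z",p,degrees=True)*Ro.from_euler("x",180,degrees=True)
        print(R.inv().apply(np.array([x,y,z])-s["ee_pos"]).round(1),(R.inv()*G).as_rotvec(degrees=True).round(1))
E
python3 - <<'E'
from h import *
to((544,-348.5,120,-79))
a=rect("top",540,610,-40,40,.25,57)
a=cv2.resize(a,(400,350));k=arm.grab_frame("side")[:,:,::-1]
u=w2px("side",[[567,2,0],[567,2,57],[567,2,85]]);print(u,w2px("top",[[567,2,0],[567,2,57],[567,2,85]]))
c0,r0=int(u[0,0])-25,int(u[0,1])-35
b=cv2.resize(k[r0:r0+50,c0:c0+50],(350,350),interpolation=cv2.INTER_CUBIC)
for p in u: cv2.circle(b,tuple(int(v) for v in (p-[c0,r0]+.5)*7),3,(0,255,0),-1)
cv2.imwrite("pics/d.png",np.hstack([a[:350],b]))
E
```

```text
t 1.7 pos [ 116.  -512.   231.3] w 84.9 F 0.0 [ 0.  -0.3 -0.1]
[453.6 -64.9 111.3] [-0.   0.  91.8]
[[333.13939157 208.94536659]
 [333.2313087  194.65472838]
 [333.27726614 187.47517496]] [[331.12756304 181.2425629 ]
 [331.34988929 177.10226618]
 [331.46664579 174.92846745]]
```

View pics/d.png

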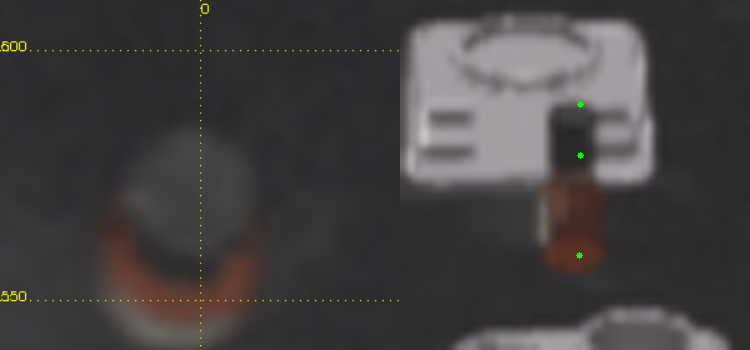

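The dropper's cap and body both put it at about (564.5, 2.5), with the base at crop pixel (575,255) in the side view. Moving to the pestle first.

Request:
servo_tool --plan '[[[0.2, 453.6, -64.9, 111.3, 0, 0, 91.8], [0.2, 453.6, -64.9, 111.3, 0, 0, 91.8], [0.2, 453.6, -64.9, 111.3, 0, 0, 91.8], [0.2, 453.6, -64.9, 111.3, 0, 0, 91.8], [0.2, 453.6, -64.9, 111.3, 0, 0, 91.8], [0.2, 453.6, -64.9, 111.3, 0, 0, 91.8], [0.2, 453.6, -64.9, 111.3, 0, 0, 91.8], [0.2, 453.6, -64.9, 111.3, 0, 0, 91.8], [0.2, 453.6, -64.9, 111.3, 0, 0, 91.8], [0.2, 453.6, -64.9, 111.3, 0, 0, 91.8]]]'

```text
t: 2.8
ee_pos: [407.0, -447.2, 129.6]
tool_rot: [-0.055, 0.9, -0.431, 0.02]
contact_force: [-0.2, 1.6, -0.2]
grip_width: 0.604
gripper_force: 0.0
```

```bash
python3 -c "
from h import *
to((544,-348.5,50,-79),(544,-348.5,2,-79))"
```

```text
t 2.8 pos [ 407.  -447.2  129.6] w 51.3 F 0.0 [-0.2  1.6 -0.2]
[  10.  -158.2   98.6] [-6.4  2.3 27.7]
[  10.6 -152.6  146.3] [-6.4  2.3 27.7]
```

Request:
servo_tool --plan '[[[0.2, 10, -158, 98, -6.4, 2.3, 27.7], [0.2, 10, -158, 98, -6.4, 2.3, 27.7], [0.2, 10, -158, 98, -6.4, 2.3, 27.7], [0.2, 10, -158, 98, -6.4, 2.3, 27.7], [0.2, 10, -158, 98, -6.4, 2.3, 27.7], [0.2, 10, -158, 98, -6.4, 2.3, 27.7], [0.2, 10, -158, 98, -6.4, 2.3, 27.7], [0.2, 10, -158, 98, -6.4, 2.3, 27.7]]]'

```text
t: 3.6
ee_pos: [275.6, -496.1, 62.9]
tool_rot: [-0.058, 0.842, -0.536, 0.027]
contact_force: [-0.2, -0.6, -0.3]
grip_width: 0.602
gripper_force: 0.0
```

```bash
python3 -c "
from h import *
cv2.imwrite('pics/p1.png',rect('top',480,620,-420,-280,.25,10))
to((544,-348.5,2,-79))"
```

```text
t 3.6 pos [ 272.9 -495.6   62.5] w 50.9 F 0.0 [-2.6  0.9 -0.7]
[ -18.2 -298.    98.4] [-6.9  2.  13.8]
```

View pics/p1.png

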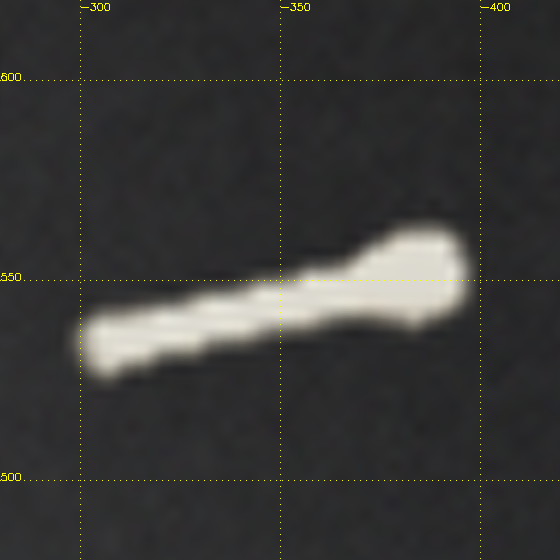

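The pestle lies as expected, with its ends at crop (85,345) and (465,265). The arm, however, didn't go where I commanded along tool y. I'll check the joints and test single axes before going on.

Request:
servo_tool --plan '[[[0.2, 0, 0, -60, 0, 0, 0], [0.2, 0, 0, -60, 0, 0, 0], [0.2, 0, 0, -60, 0, 0, 0], [0.2, 0, 0, -60, 0, 0, 0]]]'

```text
t: 4.05
ee_pos: [270.4, -499.7, 122.1]
tool_rot: [-0.058, 0.842, -0.536, 0.026]
contact_force: [0.6, 0.0, -0.2]
grip_width: 0.606
gripper_force: 0.0
```

```bash
python3 -c "
from h import *
s=arm.observe();print(s['qpos'].round(3),s['tool_rot'].round(3));to()"
```

```text
[-1.146  0.412 -0.214  0.964  0.127  3.127] [-0.058  0.842 -0.536  0.026]
t 4.0 pos [ 270.4 -499.7  122.1] w 51.5 F 0.0 [ 0.6  0.  -0.2]
```

Request:
servo_tool --plan '[[[0.2, 0, -30, 0, 0, 0, 0], [0.2, 0, -30, 0, 0, 0, 0], [0.2, 0, -30, 0, 0, 0, 0]]]'

```text
t: 4.35
ee_pos: [289.0, -490.7, 125.1]
tool_rot: [-0.063, 0.846, -0.528, 0.027]
contact_force: [-0.3, -0.2, 0.1]
grip_width: 0.601
gripper_force: 0.0
```

```bash
python3 -c "
from h import *
s=arm.observe();print(s['qpos'].round(3),s['tool_rot'].round(3));to()"
```

```text
[-1.115  0.412 -0.207  0.972  0.136  3.141] [-0.063  0.846 -0.528  0.027]
t 4.3 pos [ 289.  -490.7  125.1] w 51.1 F 0.0 [-0.3 -0.2  0.1]
```

Request:
servo_tool --plan '[[[0.2, 30, 0, 0, 0, 0, 0], [0.2, 30, 0, 0, 0, 0, 0], [0.2, 30, 0, 0, 0, 0, 0]]]'

```text
t: 4.65
ee_pos: [301.6, -518.4, 124.7]
tool_rot: [-0.063, 0.846, -0.529, 0.027]
contact_force: [0.6, 0.7, -0.5]
grip_width: 0.601
gripper_force: 0.0
```

```bash
python3 -c "
from h import *
s=arm.observe();print(s['qpos'].round(3),s['tool_rot'].round(3));to()"
```

```text
[-1.116  0.461 -0.126  1.004  0.136  3.141] [-0.063  0.846 -0.529  0.027]
t 4.7 pos [ 301.6 -518.4  124.7] w 51.1 F 0.0 [ 0.6  0.7 -0.5]
```

Joint 6 was sitting at its limit: heading = j1 + 180° − j6. Equivalent half-turned headings near 100–180° keep j6 mid-range, so I'll use those.

```bash
python3 -c "
from h import *
to((544,-348.5,120,101))"
```

```text
t 4.7 pos [ 301.6 -518.4  124.7] w 51.1 F 0.0 [ 0.6  0.7 -0.5]
[ -45.9 -289.    45.1] [  -3.1  -11.  -164.6]
```

Request:
servo_tool --plan '[[[0, -46, -289, 45, -3.1, -11, -164.6], [0, -46, -289, 45, -3.1, -11, -164.6], [0, -46, -289, 45, -3.1, -11, -164.6], [0, -46, -289, 45, -3.1, -11, -164.6], [0, -46, -289, 45, -3.1, -11, -164.6], [0, -46, -289, 45, -3.1, -11, -164.6], [0, -46, -289, 45, -3.1, -11, -164.6], [0, -46, -289, 45, -3.1, -11, -164.6], [0, -46, -289, 45, -3.1, -11, -164.6], [0, -46, -289, 45, -3.1, -11, -164.6]]]'

```text
t: 5.65
ee_pos: [543.2, -347.7, 120.5]
tool_rot: [-0.04, 0.98, 0.194, 0.017]
contact_force: [0.4, 1.0, -0.5]
grip_width: 0.497
gripper_force: 0.0
```

```bash
python3 -c "
from h import *
print(arm.observe()['qpos'].round(2));to((544,-348.5,120,101))"
```

```text
[-0.61  0.55  0.02  1.08  0.08  2.14]
t 5.7 pos [ 543.2 -347.7  120.5] w 42.3 F 0.0 [ 0.4  1.  -0.5]
[0.4 1.1 0.4] [ -1.5  -5.2 -78.5]
```

Request:
servo_tool --plan '[[[0, 0.5, 1, 0, -1.5, -5.2, -78.5], [0, 0.5, 1, 0, -1.5, -5.2, -78.5], [0, 0.5, 1, 0, -1.5, -5.2, -78.5], [0, 0.5, 1, 0, -1.5, -5.2, -78.5], [0, 0.5, 1, 0, -1.5, -5.2, -78.5], [0, 0.5, 1, 0, -1.5, -5.2, -78.5], [0, 0.5, 1, 0, -1.5, -5.2, -78.5], [0, 0.5, 1, 0, -1.5, -5.2, -78.5], [0, 0.5, 1, 0, -1.5, -5.2, -78.5], [0, 0.5, 1, 0, -1.5, -5.2, -78.5]]]'

```text
t: 6.65
ee_pos: [543.8, -348.5, 120.6]
tool_rot: [-0.0, 0.638, 0.77, -0.0]
contact_force: [-0.4, -0.4, -0.5]
grip_width: 0.497
gripper_force: 0.0
```

```bash
python3 -c "
from h import *
to((544,-349,2,101),(544,-349,1,101))"
```

```text
t 6.7 pos [ 543.8 -348.5  120.6] w 42.2 F 0.0 [-0.4 -0.4 -0.5]
[ -0.6   0.2 118.6] [-0.  -0.  -0.3]
[ -0.6   0.2 119.6] [-0.  -0.  -0.3]
```

Request:
servo_tool --plan '[[[0, 0, 0, 50, 0, 0, 0], [0, 0, 0, 90, 0, 0, 0], [0, 0, 0, 112, 0, 0, 0], [0, 0, 0, 118.5, 0, 0, 0], [0, 0, 0, 118.5, 0, 0, 0], [-0.9, 0, 0, 118.5, 0, 0, 0], [-0.9, 0, 0, 118.5, 0, 0, 0], [-0.9, 0, 0, 118.5, 0, 0, 0], [-0.9, 0, 0, 118.5, 0, 0, 0], [-0.9, 0, 0, 118.5, 0, 0, 0]]]'

```text
t: 7.65
ee_pos: [546.3, -350.3, 4.4]
tool_rot: [0.002, 0.639, 0.769, 0.0]
contact_force: [-0.2, 0.1, 5.3]
grip_width: 0.254
gripper_force: 60.7
```

Request:
servo_tool --plan '[[[-0.9, 0, 0, 0, 0, 0, 0], [-0.9, 0, 0, 0, 0, 0, 0], [-0.9, 0, 0, -30, 0, 0, 0], [-0.9, 0, 0, -80, 0, 0, 0], [-0.9, 0, 0, -130, 0, 0, 0], [-0.9, 0, 0, -130, 0, 0, 0]]]'

```text
t: 8.25
ee_pos: [549.4, -352.3, 141.0]
tool_rot: [0.008, 0.639, 0.769, 0.001]
contact_force: [2.1, -0.9, -0.5]
grip_width: 0.256
gripper_force: 59.9
```

```bash
python3 -c "
from h import *
to((555,126,140,176.5))"
```

```text
t 8.2 pos [ 549.4 -352.3  141. ] w 21.7 F 59.9 [ 2.1 -0.9 -0.5]
[469.1  93.5  -3. ] [  0.2   1.  -75.9]
```

Request:
servo_tool --plan '[[[-0.9, 469, 93.5, -3, 0, 0.5, -75.9], [-0.9, 469, 93.5, -3, 0, 0.5, -75.9], [-0.9, 469, 93.5, -3, 0, 0.5, -75.9], [-0.9, 469, 93.5, -3, 0, 0.5, -75.9], [-0.9, 469, 93.5, -3, 0, 0.5, -75.9], [-0.9, 469, 93.5, -3, 0, 0.5, -75.9], [-0.9, 469, 93.5, -3, 0, 0.5, -75.9], [-0.9, 469, 93.5, -3, 0, 0.5, -75.9], [-0.9, 469, 93.5, -3, 0, 0.5, -75.9], [-0.9, 469, 93.5, -3, 0, 0.5, -75.9]]]'

```text
t: 9.25
ee_pos: [550.0, 132.5, 135.1]
tool_rot: [-0.003, 0.028, 1.0, 0.003]
contact_force: [0.4, -0.7, -1.2]
grip_width: 0.253
gripper_force: 59.8
```

Request:
servo_tool --plan '[[[-0.9, 0, 0, 0, 0, 0, 0], [-0.9, 0, 0, 0, 0, 0, 0], [-0.9, 0, 0, 0, 0, 0, 0]]]'

```text
t: 9.55
ee_pos: [550.1, 127.8, 135.0]
tool_rot: [-0.003, 0.031, 1.0, 0.002]
contact_force: [0.4, 0.2, -0.7]
grip_width: 0.252
gripper_force: 59.8
```

```bash
python3 -c "
from h import *
to((555,126,70,176.5),(555,126,8,176.5))
cv2.imwrite('pics/p2.png',rect('top',450,650,40,240,.4,60))"
```

```text
t 9.6 pos [550.1 127.8 135. ] w 21.4 F 59.8 [ 0.4  0.2 -0.7]
[-5.4 -1.8 64.9] [ 0.2 -0.4 -0.1]
[ -5.8  -2.  126.9] [ 0.2 -0.4 -0.1]
```

View pics/p2.png

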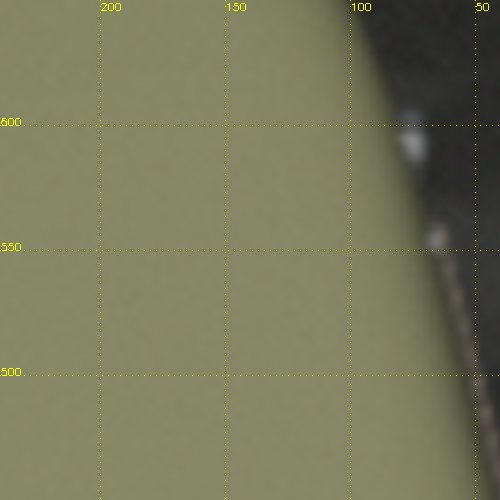

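The arm covers the view here (it fills the frame left of column 400), so I'll go on the measured poses.

Request:
servo_tool --plan '[[[-0.9, -5.5, -2, 40, 0.2, -0.4, 0], [-0.9, -5.5, -2, 75, 0.2, -0.4, 0], [-0.9, -5.5, -2, 100, 0.2, -0.4, 0], [-0.9, -5.5, -2, 112, 0.2, -0.4, 0], [-0.9, -5.5, -2, 120, 0.2, -0.4, 0], [-0.9, -5.5, -2, 124, 0.2, -0.4, 0], [-0.9, -5.5, -2, 124, 0.2, -0.4, 0]]]'

```text
t: 10.3
ee_pos: [555.7, 127.0, 11.6]
tool_rot: [0.001, 0.031, 1.0, 0.001]
contact_force: [0.5, 0.3, -0.5]
grip_width: 0.249
gripper_force: 59.8
```

```bash
python3 -c "
from h import *
to((555,126,9,176.5))"
```

```text
t 10.3 pos [555.7 127.   11.6] w 21.2 F 59.8 [ 0.5  0.3 -0.5]
[ 0.7 -1.   2.6] [ 0.1  0.1 -0. ]
```

Request:
servo_tool --plan '[[[-0.9, 0.5, -1, 2, 0, 0, 0], [-0.9, 0.5, -1, 2, 0, 0, 0], [-0.1, 0.5, -1, 2, 0, 0, 0], [-0.1, 0.5, -1, 2, 0, 0, 0], [-0.1, 0.5, -1, 2, 0, 0, 0], [-0.1, 0.5, -1, -40, 0, 0, 0], [-0.1, 0.5, -1, -90, 0, 0, 0], [0.5, 0.5, -1, -140, 0, 0, 0], [1, 0.5, -1, -140, 0, 0, 0]]]'

```text
t: 11.2
ee_pos: [559.4, 127.2, 159.0]
tool_rot: [0.008, 0.03, 1.0, 0.002]
contact_force: [0.7, 0.5, -0.1]
grip_width: 0.779
gripper_force: 0.0
```

```bash
python3 -c "
from h import *
to((412,206.5,150,180))"
```

```text
t 11.2 pos [559.4 127.2 159. ] w 66.3 F 0.0 [ 0.7  0.5 -0.1]
[152.1  70.1   7.1] [ 0.3  0.9 -3.5]
```

Request:
servo_tool --plan '[[[1, 150, 70, 7, 0, 0, -3.5], [1, 150, 70, 7, 0, 0, -3.5], [1, 150, 70, 7, 0, 0, -3.5], [1, 150, 70, 7, 0, 0, -3.5], [1, 150, 70, 7, 0, 0, -3.5], [1, 150, 70, 7, 0, 0, -3.5], [1, 150, 70, 7, 0, 0, -3.5]]]'

```text
t: 11.9
ee_pos: [410.6, 205.0, 144.3]
tool_rot: [0.002, 0.0, 1.0, 0.001]
contact_force: [1.0, -1.0, -0.6]
grip_width: 1.001
gripper_force: 0.0
```

```bash
python3 -c "
from h import *
to((412,206.5,12,180))
cv2.imwrite('pics/p3.png',np.hstack([rect('top',480,640,60,290,.6,10),np.zeros((267,4,3),np.uint8),rect('top',360,520,160,360,.6,30)]))"
```

```text
t 11.9 pos [410.6 205.  144.3] w 85.1 F 0.0 [ 1.  -1.  -0.6]
[ -1.    1.3 132.3] [ 0.1  0.2 -0.1]
```

View pics/p3.png

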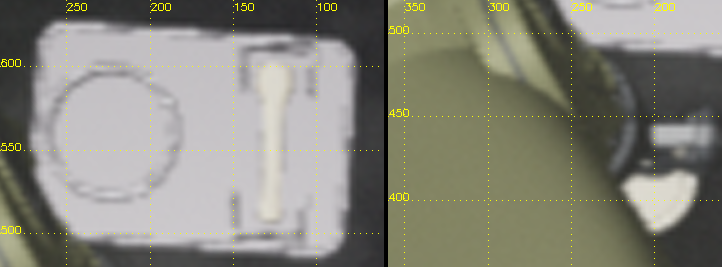

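The pestle lies in its cradle (left crop, column 272, rows 65–222, centre about (554,127)). Next I'll grip the mortar.

Request:
servo_tool --plan '[[[1, -1, 1.3, 50, 0, 0, 0], [1, -1, 1.3, 90, 0, 0, 0], [1, -1, 1.3, 115, 0, 0, 0], [1, -1, 1.3, 127, 0, 0, 0], [1, -1, 1.3, 132, 0, 0, 0], [1, -1, 1.3, 132, 0, 0, 0], [-0.2, -1, 1.3, 132, 0, 0, 0], [-0.2, -1, 1.3, 132, 0, 0, 0], [-0.2, -1, 1.3, 132, 0, 0, 0], [-0.2, -1, 1.3, 132, 0, 0, 0]]]'

```text
t: 13.0
ee_pos: [411.2, 207.0, 13.6]
tool_rot: [0.002, 0.0, 1.0, 0.001]
contact_force: [-1.4, -0.8, 4.5]
grip_width: 0.733
gripper_force: 64.1
```

Request:
servo_tool --plan '[[[-0.2, 0, 0, 0, 0, 0, 0], [-0.2, 0, 0, -20, 0, 0, 0], [-0.2, 0, 0, -60, 0, 0, 0], [-0.2, 0, 0, -110, 0, 0, 0], [-0.2, 0, 0, -110, 0, 0, 0]]]'

```text
t: 13.5
ee_pos: [414.6, 208.7, 128.7]
tool_rot: [0.007, -0.0, 1.0, 0.004]
contact_force: [2.0, 0.5, -2.4]
grip_width: 0.733
gripper_force: 66.7
```

```bash
python3 -c "
from h import *
to((560,223,110,180))"
```

```text
t 13.5 pos [414.6 208.7 128.7] w 62.3 F 66.7 [ 2.   0.5 -2.4]
[-145.1   14.1   20.7] [0.4 0.8 0. ]
```

Request:
servo_tool --plan '[[[-0.2, -147, 15, 15, 0, 0, 0], [-0.2, -147, 15, 15, 0, 0, 0], [-0.2, -147, 15, 15, 0, 0, 0], [-0.2, -147, 15, 15, 0, 0, 0], [-0.2, -147, 15, 15, 0, 0, 0], [-0.2, -147, 15, 15, 0, 0, 0]]]'

```text
t: 14.1
ee_pos: [555.2, 220.9, 106.6]
tool_rot: [-0.001, -0.0, 1.0, 0.0]
contact_force: [-0.3, -0.4, -1.9]
grip_width: 0.734
gripper_force: 66.7
```

```bash
python3 -c "
from h import *
to((560,223,18.6,180))"
```

```text
t 14.1 pos [555.2 220.9 106.6] w 62.4 F 66.7 [-0.3 -0.4 -1.9]
[-4.9  2.1 88. ] [ 0.  -0.1  0. ]
```

Request:
servo_tool --plan '[[[-0.2, -4, -1.5, 40, 0, 0, 0], [-0.2, -4, -1.5, 65, 0, 0, 0], [-0.2, -4, -1.5, 76, 0, 0, 0], [-0.2, -4, -1.5, 82, 0, 0, 0], [-0.2, -4, -1.5, 85, 0, 0, 0], [-0.2, -4, -1.5, 87, 0, 0, 0], [-0.2, -4, -1.5, 87, 0, 0, 0]]]'

```text
t: 14.8
ee_pos: [561.7, 220.3, 21.2]
tool_rot: [0.002, -0.0, 1.0, 0.001]
contact_force: [-0.6, 0.2, -2.4]
grip_width: 0.736
gripper_force: 66.7
```

```bash
python3 -c "
from h import *
to((560,223,18.6,180))"
```

```text
t 14.8 pos [561.7 220.3  21.2] w 62.5 F 66.7 [-0.6  0.2 -2.4]
[1.7 2.7 2.6] [0.1 0.2 0. ]
```

Request:
servo_tool --plan '[[[-0.2, 1.5, 2.7, 0, 0, 0, 0], [-0.2, 1.5, 2.7, 2.5, 0, 0, 0], [-0.2, 1.5, 2.7, 2.5, 0, 0, 0], [1, 1.5, 2.7, 2.5, 0, 0, 0], [1, 1.5, 2.7, 2.5, 0, 0, 0], [1, 1.5, 2.7, 2.5, 0, 0, 0], [1, 1.5, 2.7, 2.5, 0, 0, 0], [1, 1.5, 2.7, -30, 0, 0, 0], [1, 1.5, 2.7, -80, 0, 0, 0], [1, 1.5, 2.7, -110, 0, 0, 0]]]'

```text
t: 15.8
ee_pos: [560.4, 222.9, 133.2]
tool_rot: [0.002, -0.0, 1.0, 0.001]
contact_force: [1.0, 1.2, 0.5]
grip_width: 0.999
gripper_force: 0.0
```

```bash
python3 -c "
from h import *
to((419.5,316,130,180))"
```

```text
t 15.8 pos [560.4 222.9 133.2] w 84.9 F 0.0 [1.  1.2 0.5]
[140.9  93.1   2.8] [0.1 0.2 0. ]
```

Request:
servo_tool --plan '[[[0.8, 141, 93, 3, 0, 0, 0], [0.8, 141, 93, 3, 0, 0, 0], [0.8, 141, 93, 3, 0, 0, 0], [0.8, 141, 93, 3, 0, 0, 0], [0.8, 141, 93, 3, 0, 0, 0], [0.8, 141, 93, 3, 0, 0, 0], [0.8, 141, 93, 3, 0, 0, 0], [0.8, 141, 93, 3, 0, 0, 0]]]'

```text
t: 16.6
ee_pos: [419.5, 315.1, 127.1]
tool_rot: [0.001, 0.001, 1.0, 0.001]
contact_force: [0.5, -0.4, 0.2]
grip_width: 0.901
gripper_force: 0.0
```

```bash
python3 -c "
from h import *
to((419.5,316,9,180))
cv2.imwrite('pics/p4.png',np.hstack([rect('top',480,640,60,290,.6,40),np.zeros((267,4,3),np.uint8),rect('top',360,520,220,420,.6,30)]))"
```

```text
t 16.6 pos [419.5 315.1 127.1] w 76.6 F 0.0 [ 0.5 -0.4  0.2]
[  0.2   0.8 118.1] [ 0.1  0.1 -0.1]
```

View pics/p4.png

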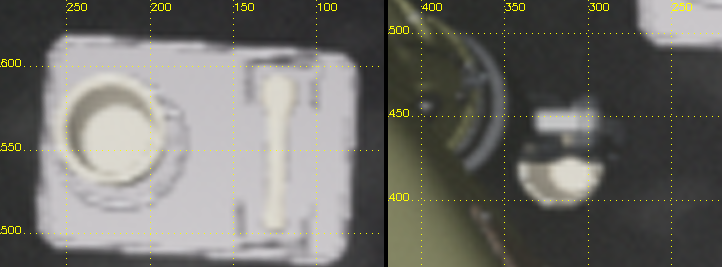

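The mortar sits in its ring (rim centre at left crop (110,130), about (560,222.5)). The crucible is under the gripper at (560,175). Gripping it now.

Request:
servo_tool --plan '[[[0.8, 0, 0.8, 50, 0, 0, 0], [0.8, 0, 0.8, 85, 0, 0, 0], [0.8, 0, 0.8, 105, 0, 0, 0], [0.8, 0, 0.8, 115, 0, 0, 0], [0.8, 0, 0.8, 118, 0, 0, 0], [0.8, 0, 0.8, 118, 0, 0, 0], [-0.5, 0, 0.8, 118, 0, 0, 0], [-0.5, 0, 0.8, 118, 0, 0, 0], [-0.5, 0, 0.8, 118, 0, 0, 0], [-0.5, 0, 0.8, 118, 0, 0, 0]]]'

```text
t: 17.7
ee_pos: [419.6, 317.2, 10.7]
tool_rot: [0.002, -0.0, 1.0, 0.001]
contact_force: [-0.6, -0.5, 5.4]
grip_width: 0.499
gripper_force: 59.9
```

Request:
servo_tool --plan '[[[-0.5, 0, 0, 0, 0, 0, 0], [-0.5, 0, 0, 0, 0, 0, 0], [-0.5, 0, 0, -20, 0, 0, 0], [-0.5, 0, 0, -60, 0, 0, 0], [-0.5, 0, 0, -110, 0, 0, 0], [-0.5, 0, 0, -130, 0, 0, 0], [-0.5, 0, 0, -130, 0, 0, 0]]]'

```text
t: 18.4
ee_pos: [421.0, 318.4, 143.7]
tool_rot: [0.004, -0.0, 1.0, 0.003]
contact_force: [0.1, 0.5, -0.4]
grip_width: 0.497
gripper_force: 60.8
```

```bash
python3 -c "
from h import *
to((581,-225.5,140,180))"
```

```text
t 18.4 pos [421.  318.4 143.7] w 42.3 F 60.8 [ 0.1  0.5 -0.4]
[-159.9 -543.9    1.5] [0.4 0.5 0. ]
```

Request:
servo_tool --plan '[[[-0.5, -160, -544, 0, 0, 0, 0], [-0.5, -160, -544, 0, 0, 0, 0], [-0.5, -160, -544, 0, 0, 0, 0], [-0.5, -160, -544, 0, 0, 0, 0], [-0.5, -160, -544, 0, 0, 0, 0], [-0.5, -160, -544, 0, 0, 0, 0], [-0.5, -160, -544, 0, 0, 0, 0], [-0.5, -160, -544, 0, 0, 0, 0], [-0.5, -160, -544, 0, 0, 0, 0], [-0.5, -160, -544, 0, 0, 0, 0]]]'

```text
t: 19.4
ee_pos: [558.9, -165.2, 137.7]
tool_rot: [-0.0, 0.0, 1.0, 0.001]
contact_force: [0.7, 0.5, 0.6]
grip_width: 0.497
gripper_force: 60.9
```

```bash
python3 -c "
from h import *
to((581,-225.5,60,180))"
```

```text
t 19.4 pos [ 558.9 -165.2  137.7] w 42.3 F 60.9 [0.7 0.5 0.6]
[-22.1 -60.4  77.6] [ 0.1 -0.  -0. ]
```

Request:
servo_tool --plan '[[[-0.5, -18, -42, 20, 0, 0, 0], [-0.5, -18, -42, 60, 0, 0, 0], [-0.5, -18, -42, 75, 0, 0, 0], [-0.5, -18, -42, 75, 0, 0, 0], [-0.5, -18, -42, 75, 0, 0, 0], [-0.5, -18, -42, 75, 0, 0, 0]]]'

```text
t: 20.0
ee_pos: [578.5, -205.2, 64.9]
tool_rot: [0.002, -0.0, 1.0, 0.0]
contact_force: [0.2, 0.5, 0.7]
grip_width: 0.5
gripper_force: 60.9
```

```bash
python3 -c "
from h import *
to((581,-225.5,15.7,180))"
```

```text
t 20.0 pos [ 578.5 -205.2   64.9] w 42.5 F 60.9 [0.2 0.5 0.7]
[ -2.3 -20.3  49.2] [0.  0.2 0. ]
```

Request:
servo_tool --plan '[[[-0.5, -2.3, -20.3, 0, 0, 0, 0], [-0.5, -2.3, -20.3, 0, 0, 0, 0], [-0.5, -2.3, -20.3, 25, 0, 0, 0], [-0.5, -2.3, -20.3, 40, 0, 0, 0], [-0.5, -2.3, -20.3, 46, 0, 0, 0], [-0.5, -2.3, -20.3, 46, 0, 0, 0], [-0.5, -2.3, -20.3, 46, 0, 0, 0]]]'

```text
t: 20.7
ee_pos: [580.7, -225.8, 18.7]
tool_rot: [0.001, -0.0, 1.0, 0.0]
contact_force: [-0.2, 0.2, -0.5]
grip_width: 0.498
gripper_force: 60.9
```

```bash
python3 -c "
from h import *
to((581,-225.5,15.7,180))"
```

```text
t 20.7 pos [ 580.7 -225.8   18.7] w 42.3 F 60.9 [-0.2  0.2 -0.5]
[-0.3  0.3  3. ] [0.  0.2 0. ]
```

Request:
servo_tool --plan '[[[-0.5, 0, 0, 1.5, 0, 0, 0], [-0.5, 0, 0, 3, 0, 0, 0], [-0.5, 0, 0, 3, 0, 0, 0], [0.6, 0, 0, 3, 0, 0, 0], [0.6, 0, 0, 3, 0, 0, 0], [0.6, 0, 0, 3, 0, 0, 0], [0.6, 0, 0, -20, 0, 0, 0], [0.6, 0, 0, -70, 0, 0, 0], [0.6, 0, 0, -120, 0, 0, 0], [0.6, 0, 0, -120, 0, 0, 0]]]'

```text
t: 21.7
ee_pos: [584.6, -227.5, 145.5]
tool_rot: [0.007, -0.0, 1.0, -0.002]
contact_force: [1.0, -0.6, 0.3]
grip_width: 0.798
gripper_force: 0.0
```

```bash
python3 -c "
from h import *
to((540,392.5,130,90))"
```

```text
t 21.7 pos [ 584.6 -227.5  145.5] w 67.9 F 0.0 [ 1.  -0.6  0.3]
[ 44.7 620.1  12.4] [ 0.5  0.8 90. ]
```

Request:
servo_tool --plan '[[[-0.1, 45, 620, 12, 0, 0, 90], [-0.1, 45, 620, 12, 0, 0, 90], [-0.1, 45, 620, 12, 0, 0, 90], [-0.1, 45, 620, 12, 0, 0, 90], [-0.1, 45, 620, 12, 0, 0, 90], [-0.1, 45, 620, 12, 0, 0, 90], [-0.1, 45, 620, 12, 0, 0, 90], [-0.1, 45, 620, 12, 0, 0, 90], [-0.1, 45, 620, 12, 0, 0, 90], [-0.1, 45, 620, 12, 0, 0, 90]]]'

```text
t: 22.7
ee_pos: [545.7, 244.6, 128.6]
tool_rot: [0.0, 0.65, 0.76, 0.001]
contact_force: [0.2, -0.7, 0.4]
grip_width: 0.451
gripper_force: 0.0
```

```bash
python3 -c "
from h import *
to((540,392.5,90,90))
cv2.imwrite('pics/p5.png',np.hstack([rect('top',490,640,-280,-80,.5,20)]))"
```

```text
t 22.7 pos [545.7 244.6 128.6] w 38.3 F 0.0 [ 0.2 -0.7  0.4]
[147.   17.2  38.8] [ 0.1 -0.   8.9]
```

View pics/p5.png

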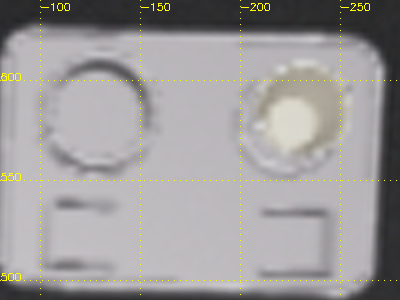

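The crucible is seated upright in its ring (rim centre at crop (303,105), about (582,-227)). On to the tweezers.

Request:
servo_tool --plan '[[[-0.1, 120, 13, 38, 0, 0, 8.9], [-0.1, 120, 13, 38, 0, 0, 8.9], [-0.1, 120, 13, 38, 0, 0, 8.9], [-0.1, 120, 13, 38, 0, 0, 8.9], [-0.1, 120, 13, 38, 0, 0, 8.9], [-0.1, 120, 13, 38, 0, 0, 8.9]]]'

```text
t: 23.35
ee_pos: [540.0, 362.2, 91.3]
tool_rot: [0.0, 0.705, 0.709, 0.001]
contact_force: [-0.3, -0.1, 0.1]
grip_width: 0.448
gripper_force: 0.0
```

```bash
python3 -c "
from h import *
to((540,392.5,1,90))"
```

```text
t 23.4 pos [540.  362.2  91.3] w 38.1 F 0.0 [-0.3 -0.1  0.1]
[30.2  0.  90.3] [ 0.1 -0.   0.3]
```

Request:
servo_tool --plan '[[[-0.1, 30.2, 0, 0, 0, 0, 0], [-0.1, 30.2, 0, 30, 0, 0, 0], [-0.1, 30.2, 0, 60, 0, 0, 0], [-0.1, 30.2, 0, 78, 0, 0, 0], [-0.1, 30.2, 0, 86, 0, 0, 0], [-0.1, 30.2, 0, 90, 0, 0, 0], [-0.1, 30.2, 0, 90, 0, 0, 0], [-0.1, 30.2, 0, 90, 0, 0, 0]]]'

```text
t: 24.15
ee_pos: [540.9, 394.0, 2.7]
tool_rot: [0.0, 0.705, 0.709, 0.002]
contact_force: [-0.5, -0.6, 0.6]
grip_width: 0.448
gripper_force: 0.0
```

```bash
python3 -c "
from h import *
to((540,392.5,1,90))"
```

```text
t 24.1 pos [540.9 394.    2.7] w 38.1 F 0.0 [-0.5 -0.6  0.6]
[-1.5 -0.9  1.7] [ 0.2 -0.1  0.3]
```

Request:
servo_tool --plan '[[[-0.1, -1, 0, 1.5, 0, 0, 0], [-1, -1, 0, 1.5, 0, 0, 0], [-1, -1, 0, 1.5, 0, 0, 0], [-1, -1, 0, 1.5, 0, 0, 0], [-1, -1, 0, 1.5, 0, 0, 0], [-1, -1, 0, 1.5, 0, 0, 0], [-1, -1, 0, -20, 0, 0, 0], [-1, -1, 0, -70, 0, 0, 0], [-1, -1, 0, -110, 0, 0, 0], [-1, -1, 0, -110, 0, 0, 0]]]'

```text
t: 25.15
ee_pos: [543.6, 395.4, 118.1]
tool_rot: [0.001, 0.705, 0.709, 0.007]
contact_force: [0.8, -0.3, 0.4]
grip_width: 0.127
gripper_force: 58.6
```

```bash
python3 -c "
from h import *
to((522,-176,120,88.5))"
```

```text
t 25.1 pos [543.6 395.4 118.1] w 10.8 F 58.6 [ 0.8 -0.3  0.4]
[-571.2  -25.2   -6.8] [ 0.7 -0.5  1.9]
```

Request:
servo_tool --plan '[[[-1, 0, 0, -20, 0, 0, 0], [-1, -571, -25, -20, 0, 0, 1.9], [-1, -571, -25, -20, 0, 0, 1.9], [-1, -571, -25, -20, 0, 0, 1.9], [-1, -571, -25, -20, 0, 0, 1.9], [-1, -571, -25, -20, 0, 0, 1.9], [-1, -571, -25, -20, 0, 0, 1.9], [-1, -571, -25, -20, 0, 0, 1.9], [-1, -571, -25, -20, 0, 0, 1.9], [-1, -571, -25, -20, 0, 0, 1.9]]]'

```text
t: 26.15
ee_pos: [522.2, -59.0, 130.1]
tool_rot: [-0.0, 0.716, 0.698, 0.001]
contact_force: [1.0, -0.7, -1.5]
grip_width: 0.131
gripper_force: 58.6
```

Request:
servo_tool --plan '[[[-1, 0, 0, 0, 0, 0, 0], [-1, 0, 0, 0, 0, 0, 0]]]'

```text
t: 26.35
ee_pos: [522.4, -58.3, 130.1]
tool_rot: [-0.0, 0.718, 0.696, 0.001]
contact_force: [0.2, 0.4, -0.4]
grip_width: 0.13
gripper_force: 58.6
```

```bash
python3 -c "
from h import *
to((522,-176,60,88.5))"
```

```text
t 26.4 pos [522.4 -58.3 130.1] w 11.0 F 58.6 [ 0.2  0.4 -0.4]
[-117.8    3.1   69.9] [ 0.  -0.1 -0.2]
```

Request:
servo_tool --plan '[[[-1, -118, 3, 0, 0, 0, -0.2], [-1, -118, 3, 0, 0, 0, -0.2], [-1, -118, 3, 0, 0, 0, -0.2], [-1, -118, 3, 30, 0, 0, -0.2], [-1, -118, 3, 70, 0, 0, -0.2], [-1, -118, 3, 70, 0, 0, -0.2], [-1, -118, 3, 70, 0, 0, -0.2], [-1, -118, 3, 70, 0, 0, -0.2]]]'

```text
t: 27.15
ee_pos: [524.4, -174.5, 62.2]
tool_rot: [0.001, 0.715, 0.699, 0.001]
contact_force: [-0.6, -0.5, -0.2]
grip_width: 0.132
gripper_force: 58.6
```

```bash
python3 -c "
from h import *
to((522,-176,7.5,88.5))"
```

```text
t 27.1 pos [ 524.4 -174.5   62.2] w 11.2 F 58.6 [-0.6 -0.5 -0.2]
[-1.6 -2.5 54.7] [ 0.2 -0.   0.3]
```

Request:
servo_tool --plan '[[[-1, -1.6, -2, 20, 0, 0, 0], [-1, -1.6, -2, 38, 0, 0, 0], [-1, -1.6, -2, 48, 0, 0, 0], [-1, -1.6, -2, 52, 0, 0, 0], [-1, -1.6, -2, 53, 0, 0, 0], [-1, -1.6, -2, 53, 0, 0, 0]]]'

```text
t: 27.75
ee_pos: [521.7, -176.7, 8.5]
tool_rot: [0.001, 0.715, 0.699, 0.001]
contact_force: [0.6, -0.3, -1.0]
grip_width: 0.13
gripper_force: 58.6
```

```bash
python3 -c "
from h import *
to((522,-176,7.5,88.5))"
```

```text
t 27.8 pos [ 521.7 -176.7    8.5] w 11.1 F 58.6 [ 0.6 -0.3 -1. ]
[0.7 0.3 1. ] [ 0.2 -0.   0.2]
```

Request:
servo_tool --plan '[[[-1, 0, 0, 1, 0, 0, 0], [-0.4, 0, 0, 1, 0, 0, 0], [-0.4, 0, 0, 1, 0, 0, 0], [-0.4, 0, 0, 1, 0, 0, 0], [-0.4, 0, 0, -30, 0, 0, 0], [-0.4, 0, 0, -80, 0, 0, 0], [0.2, 0, 0, -130, 0, 0, 0], [0.2, 0, 0, -150, 0, 0, 0], [0.2, 0, 0, -150, 0, 0, 0]]]'

```text
t: 28.65
ee_pos: [523.6, -177.7, 162.0]
tool_rot: [0.004, 0.715, 0.699, 0.003]
contact_force: [-0.3, -0.3, -0.4]
grip_width: 0.6
gripper_force: 0.0
```

```bash
python3 -c "
from h import *
to((564.5,2.5,155,180))"
```

```text
t 28.6 pos [ 523.6 -177.7  162. ] w 51.0 F 0.0 [-0.3 -0.3 -0.4]
[181.1  36.7   7.1] [  0.4   0.5 -91.3]
```

Request:
servo_tool --plan '[[[0.1, 181, 37, 5, 0, 0, -91.3], [0.1, 181, 37, 5, 0, 0, -91.3], [0.1, 181, 37, 5, 0, 0, -91.3], [0.1, 181, 37, 5, 0, 0, -91.3], [0.1, 181, 37, 5, 0, 0, -91.3], [0.1, 181, 37, 5, 0, 0, -91.3], [0.1, 181, 37, 5, 0, 0, -91.3], [0.1, 181, 37, 5, 0, 0, -91.3], [0.1, 181, 37, 5, 0, 0, -91.3], [0.1, 181, 37, 5, 0, 0, -91.3]]]'

```text
t: 29.65
ee_pos: [560.7, 3.4, 151.1]
tool_rot: [-0.001, 0.044, 0.999, 0.001]
contact_force: [-0.1, 0.9, -0.3]
grip_width: 0.546
gripper_force: 0.0
```

```bash
python3 -c "
from h import *
to((564.5,2.5,100,180),(564.5,2.5,49,180))
cv2.imwrite('pics/p6.png',np.hstack([rect('top',490,640,-280,-80,.5,10)]))"
```

```text
t 29.6 pos [560.7   3.4 151.1] w 46.4 F 0.0 [-0.1  0.9 -0.3]
[-4.  -0.6 51.1] [ 0.1 -0.1 -5. ]
[ -4.1  -0.7 102.1] [ 0.1 -0.1 -5. ]
```

View pics/p6.png

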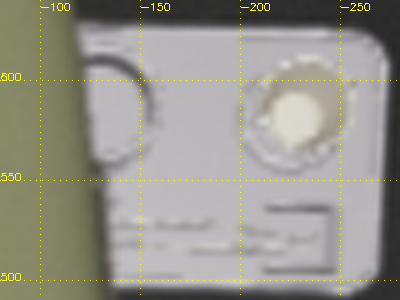

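The tweezers lie in the cradle at crop rows 215–245. They look slightly skewed, so I'll recheck once the arm is out of the way. Now the dropper.

Request:
servo_tool --plan '[[[0.1, -4, -0.6, 0, 0, 0, -5], [0.1, -4, -0.6, 30, 0, 0, -5], [0.1, -4, -0.6, 51, 0, 0, -5], [0.1, -4, -0.6, 51, 0, 0, -5], [0.1, -4, -0.6, 51, 0, 0, -5]]]'

```text
t: 30.2
ee_pos: [565.0, 2.4, 101.1]
tool_rot: [-0.001, 0.004, 1.0, 0.001]
contact_force: [0.7, -1.2, -0.3]
grip_width: 0.553
gripper_force: 0.0
```

```bash
python3 -c "
from h import *
to((564.5,2.5,49,180))"
```

```text
t 30.2 pos [565.    2.4 101.1] w 47.0 F 0.0 [ 0.7 -1.2 -0.3]
[ 0.4 -0.  52.1] [ 0.1 -0.1 -0.5]
```

Request:
servo_tool --plan '[[[0.1, 0.4, 0, 25, 0, 0, 0], [0.1, 0.4, 0, 42, 0, 0, 0], [0.1, 0.4, 0, 50, 0, 0, 0], [0.1, 0.4, 0, 52, 0, 0, 0], [0.1, 0.4, 0, 52, 0, 0, 0], [-0.9, 0.4, 0, 52, 0, 0, 0], [-0.9, 0.4, 0, 52, 0, 0, 0], [-0.9, 0.4, 0, 52, 0, 0, 0], [-0.9, 0.4, 0, 52, 0, 0, 0], [-0.9, 0.4, 0, 52, 0, 0, 0]]]'

```text
t: 31.2
ee_pos: [566.7, 2.8, 51.3]
tool_rot: [0.002, 0.003, 1.0, 0.001]
contact_force: [-1.1, 1.2, 6.1]
grip_width: 0.275
gripper_force: 58.7
```

Request:
servo_tool --plan '[[[-0.9, 0, 0, 0, 0, 0, 0], [-0.9, 0, 0, -20, 0, 0, 0], [-0.9, 0, 0, -50, 0, 0, 0], [-0.9, 0, 0, -80, 0, 0, 0], [-0.9, 0, 0, -80, 0, 0, 0], [-0.9, 0, 0, -80, 0, 0, 0]]]'

```text
t: 31.8
ee_pos: [565.8, 2.3, 130.4]
tool_rot: [0.001, 0.003, 1.0, 0.0]
contact_force: [-0.6, 0.3, -1.9]
grip_width: 0.27
gripper_force: 58.9
```

```bash
python3 -c "
from h import *
to((582.5,-129.5,125,180))"
```

```text
t 31.8 pos [565.8   2.3 130.4] w 22.9 F 58.9 [-0.6  0.3 -1.9]
[ -17.6 -131.7    5.3] [ 0.   0.2 -0.4]
```

Request:
servo_tool --plan '[[[-0.9, -17.6, -132, 5, 0, 0, 0], [-0.9, -17.6, -132, 5, 0, 0, 0], [-0.9, -17.6, -132, 5, 0, 0, 0], [-0.9, -17.6, -132, 5, 0, 0, 0], [-0.9, -17.6, -132, 5, 0, 0, 0], [-0.9, -17.6, -132, 5, 0, 0, 0], [-0.9, -17.6, -132, 5, 0, 0, 0]]]'

```text
t: 32.5
ee_pos: [581.6, -128.3, 124.3]
tool_rot: [0.0, 0.003, 1.0, 0.001]
contact_force: [0.5, -0.6, -0.8]
grip_width: 0.273
gripper_force: 59.1
```

```bash
python3 -c "
from h import *
to((582.5,-129.5,56.5,180))"
```

```text
t 32.5 pos [ 581.6 -128.3  124.3] w 23.2 F 59.1 [ 0.5 -0.6 -0.8]
[-0.9 -1.3 67.8] [ 0.1  0.  -0.3]
```

Request:
servo_tool --plan '[[[-0.9, -0.9, -1.3, 20, 0, 0, 0], [-0.9, -0.9, -1.3, 40, 0, 0, 0], [-0.9, -0.9, -1.3, 55, 0, 0, 0], [-0.9, -0.9, -1.3, 62, 0, 0, 0], [-0.9, -0.9, -1.3, 66, 0, 0, 0], [-0.9, -0.9, -1.3, 66, 0, 0, 0], [-0.9, -0.9, -1.3, 66, 0, 0, 0]]]'

```text
t: 33.2
ee_pos: [583.8, -130.8, 59.6]
tool_rot: [0.001, 0.003, 1.0, 0.0]
contact_force: [-0.2, -0.1, 0.0]
grip_width: 0.278
gripper_force: 59.1
```

```bash
python3 -c "
from h import *
to((582.5,-129.5,56.5,180))"
```

```text
t 33.2 pos [ 583.8 -130.8   59.6] w 23.6 F 59.1 [-0.2 -0.1  0. ]
[1.3 1.3 3.1] [ 0.   0.2 -0.4]
```

Request:
servo_tool --plan '[[[-0.9, 1, 1, 1.5, 0, 0, 0], [-0.9, 1, 1, 2.7, 0, 0, 0], [-0.9, 1, 1, 2.7, 0, 0, 0], [0.1, 1, 1, 2.7, 0, 0, 0], [0.1, 1, 1, 2.7, 0, 0, 0], [0.1, 1, 1, 2.7, 0, 0, 0], [0.1, 1, 1, -30, 0, 0, 0], [0.1, 1, 1, -80, 0, 0, 0], [0.1, 1, 1, -130, 0, 0, 0], [0.1, 1, 1, -150, 0, 0, 0]]]'

```text
t: 34.2
ee_pos: [584.4, -130.7, 214.4]
tool_rot: [0.005, 0.003, 1.0, -0.0]
contact_force: [1.4, -0.1, -0.1]
grip_width: 0.548
gripper_force: 0.0
```

Request:
servo_tool --plan '[[[0.1, 200, -250, 0, 0, 0, 0], [0.1, 200, -250, 0, 0, 0, 0], [0.1, 200, -250, 0, 0, 0, 0], [0.1, 200, -250, 0, 0, 0, 0], [0.1, 200, -250, 0, 0, 0, 0], [0.1, 200, -250, 0, 0, 0, 0], [0.1, 200, -250, 0, 0, 0, 0], [0.1, 200, -250, 0, 0, 0, 0]]]'

```text
t: 35.0
ee_pos: [378.3, -380.9, 208.4]
tool_rot: [0.001, 0.006, 1.0, 0.0]
contact_force: [-0.7, 0.8, -0.3]
grip_width: 0.555
gripper_force: 0.0
```

```bash
python3 -c "
from h import *
to()
a=rect('top',490,640,-280,-70,.35,10)
k=arm.grab_frame('side')[:,:,::-1][170:260,285:365]
b=cv2.resize(k,None,fx=2.2,fy=2.2,interpolation=cv2.INTER_CUBIC)
o=np.zeros((max(a.shape[0],b.shape[0]),a.shape[1]+b.shape[1],3),np.uint8);o[:a.shape[0],:a.shape[1]]=a;o[:b.shape[0],a.shape[1]:]=b
cv2.imwrite('pics/p7.png',o)
for n in('amber_bottle','stopper','marker'):
    print(n,[np.round(d['point']) for d in arm.boxes_of('top',n)[:1]])"
```

```text
t 35.0 pos [ 378.3 -380.9  208.4] w 47.2 F 0.0 [-0.7  0.8 -0.3]
amber_bottle [array([295., 225.])]
stopper [array([478., 188.])]
marker [array([336., 224.])]
```

View pics/p7.png

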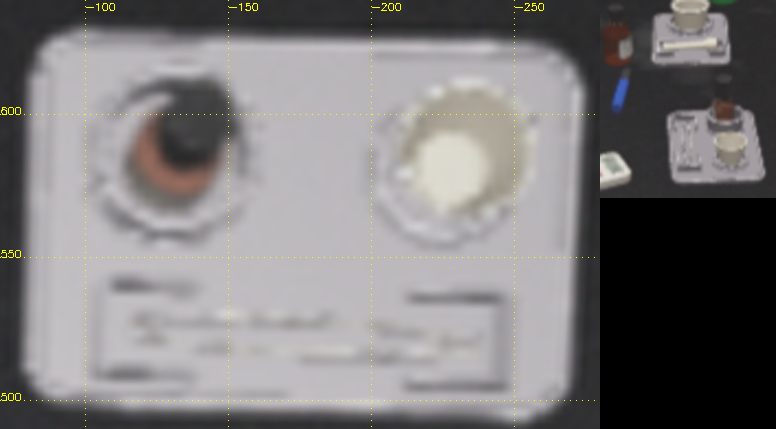

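All five pieces look seated:
- **Dropper:** in the tall socket (cap at (195,115), about (580,-128)).
- **Crucible:** upright in its ring at (465,150).
- **Tweezers:** inside the cradle (columns 130–490, row 335, about 2.4° off tray line).
- **Mortar and pestle:** still in place in the side view.

The amber bottle, stopper and marker have not moved, so I'm handing in.

```bash
python3 -c "
from bench import arm
print(arm.sign_off())"
```

```text
the job is handed in; nothing more can be done
None
```

I placed all five pieces in their own locators, left the amber bottle, stopper and marker where they were, and handed the job in at about 35 s; the last pictures show every piece seated, but no verdict came back.

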